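# Load a wooden block into the drilling jig

### The arm

A 6-joint arm with a two-finger parallel gripper is mounted at the origin on a cart in front of the work surface, level with it; the furniture and walls round the work are solid. World frame = base frame: x ahead of the robot, y to its left, z up, the work surface at z = 0. Lengths are in m, angles in rad, forces in N, time in s.
With the tool pointing down it reaches from about 0.375 to 0.975 m from the base axis. Payload 3.8 kg.
Tool frame: the origin (TCP) lies at the very end of the fingers, on their centre line; the grasp point (between the pads) lies 19 mm behind it; y points along the fingers, z is the direction in which the jaws open and shut, and the axes are right-handed (so a half turn about y gives the same grasp; the last joint's range is limited). The gripper opens to 88 mm and grips with 3 to 60 N. Pads are 18 mm wide; open, the fingers measure 123 mm over their backs; the gripper's body (75 mm by 187 mm) begins 45 mm behind the grasp point.
Start: joints at [-1.371, 0.264, 1.604, -0, 1.274, -0.037], TCP at [0.158, -0.656, 0.239] pointing down, gripper open.
Joint ranges: [-2.63, 2.63], [-0.94, 2.18], [0.31, 2.57], [-1.31, 4.45], [0, 2.66], [-2.55, 2.55]. Speed limits (rad/s): [2.57, 2.57, 3.14, 3.14, 3.14, 3.14].

### API

Orientations are given as [roll, pitch, yaw] about the fixed x, y, z axes, in that order (R = Rz(yaw) Ry(pitch) Rx(roll)).
In Python, from cell import state, read_camera, camera_info, close_job gives the robot as it stands. The module is installed in compiled form; this text tells all that it offers.
- The arm moves only by the shell command python3 -m jog 'ROWS' [OPENING] [FORCE]. ROWS is JSON, a list of rows, each a list of 4 numbers: the shift along the tool's x, y, z in m, then the turn about the tool's y in degrees. A call has 1 to 20 rows; each row is the pose to reach, as a shift and turn from the pose measured when the call began, along the tool's axes at that moment; what a row does not reach only later rows make up. A row lasts 1/8 s, in which the tool goes at most 62.5 mm and 10.7 degrees, less where a joint would pass 70% of its speed; a pose out of reach is approached as far as the arm can. A call with a gripper value outside its range is refused whole. OPENING is the opening, from 0 (shut) to 1 (fully open), set as the call begins (- or left out, the last holds). The fingers move at their own pace and stop on an object; FORCE is the grip in N (left out, the last holds). Time passes only in rows, so rows that repeat a pose let the fingers close. It gives the time, the measured TCP pose, the force and the opening at its end, in the units of the state.
- state(): the state, without advancing time (a new reading comes with each control period).
- read_camera(name): name is "side" or "top"; returns the picture (420x560x3 uint8, red, green, blue); there is no depth.
- camera_info(name): a dict with "vfov" (degrees; the focal length in pixels is half the picture's height over the tangent of half this angle, whatever the lens; pixels are square), "cx", "cy" (the principal point, pixels), "rvec" (rotation vector, rad) and "tvec" (3), from world to camera coordinates, as OpenCV has them. Camera axes: x right, y down, z forward; pixel columns grow to the right and rows downward; lengths in m; the calibration is good to about 2 mm. A picture is of the moment at which its call begins. camera_info takes no time and is no camera call.
- close_job(): hands the job in, once; it reports no verdict.
The state is a dict: "time": time; "q": joint angles; "joint_velocities": joint speeds; "joint_torque": joint torques, N m; "eef_pos": TCP position; "tool_rot": TCP orientation; "force": force on the tool from outside, world axes, zero at the start; "torque": the same for the moment, N m; "width": opening from 0.0 (shut) to 1.0 (fully open).
Only numpy, scipy, OpenCV 4.12 (cv2) and the standard library are available. Lean on these libraries where they do the work, as an engineer would, in place of code of your own. Each camera call takes 0.05 s, during which the arm holds its last target.

### The job

The wooden block lies loose on the front board of the drilling jig. Bring it square against the side fence, then push it in along the fence under the clear drill-guide plate, past the spring latch, until it is fully home against the end stop and the latch has snapped shut behind it. Leave the block seated and do not disturb the try square, the tape roll or the sharpening stone beside the jig.

Things in the scene. Friction and masses are not known exactly. Their poses are not given: they have to be found in the camera images.
- jig: Drilling jig screwed to the bench, at a different place and yaw each time. Origin: at bench height under the corner where fence line and stop line meet. +x is the feed direction along the fence (away from the robot), +y toward the fence, z up. All 'jig x, y' here are in this frame, heights are above the bench. Plywood base board 9 mm thick, jig x -225 to +36, y -150 to +24 mm.
- fence_front (a point): Front end of the side fence's face, on the base board (axes as the jig's). The fence is a dark wood strip on the +y side; its face is the plane jig y = 0, from x -218 to -9 mm, 21 mm thick, top 25 mm above the bench.
- stop_mid (a point): Middle of the end stop's face, on the base board (axes as the jig's). The stop is a dark wood strip across the feed; its face is the plane jig x = 0, from y -93 to -8 mm, top 31 mm above the bench.
- plate_edge (a point): On the front lower edge of the clear drill-guide plate, in line with the nest; axes as the jig's. Plate: jig x -60 to +35, y -127 to +25 mm, underside 59, top 65 mm high; two steel bushes (axes jig x -22.5, y -22 and -68; 24 mm wide) reach from 47 up to 69 mm. Cheeks under it: left x -54 to +30, y +3 to +21; right x -46 to +30, y -123 to -105 mm.
- nest (a point): Where the block's origin lies when home: on the base board (9 mm above the bench), jig x -22.5, y -45 mm; axes as the jig's. The home block's rear long face is at jig x -45, that is 15 mm in under the plate's front edge: upright fingers cannot follow it there, fingers leaning 25 to 45 degrees (tips forward, hand back on the open front side, over jig -x) can.
- blank: Loose wooden block, 45 (its x) by 90 (its y) by 32 mm high, 80 to 170 g. Origin: centre of its underside. Starts flat on the base board in front of the plate, centre 150 to 170 mm before the stop line, about 15 to 45 mm off the fence, turned up to 0.28 rad. It goes in long side across the feed: its +y end to the fence, a long face to the stop. Can be gripped across its 45 mm.
- spring_latch (a joint): Spring latch opposite the fence: upright steel leaf on a pin. Value in rad: 0 = shut, tip standing 13 mm into the block's path; 0.26 while a block on the fence passes; 0.36 = its limit. A spring shuts it (at the tip 0.7 N shut, 1.5 N when passing). It shuts only when the block is within about 3 mm of the stop and no finger is in the way. Needs no touching.
- latch_pivot (a point): Upright pin of the latch, on the base board, at jig x -98, y -99.5 mm; axes as the jig's. A low block beside it (jig x -109 to -90, y -126 to -105 mm) is 36 mm high. The block, lying within 3 mm of the fence, clears the pin, pushes the leaf aside with its front right corner, and the leaf then presses it to the fence.
- latch_tip (a point): Tip of the latch leaf at mid height (23 mm), at jig x -52, y -79 mm when shut. The leaf is 50 mm long, 4 mm thick, 12 to 34 mm above the bench, with a brass thumb pin 50 mm high, 20 mm from the pivot.
- square: Bystander: try square, wooden stock and steel blade, 177 x 115 x 21 mm, lying to the left of the jig. Origin: centre of its underside.
- tape_roll: Bystander: roll of masking tape lying flat, 96 mm across, 24 mm high, to the left of the jig's plate. Origin: centre of its underside.
- stone: Bystander: grey slip stone, 40 x 100 x 11 mm, lying some 15 to 30 cm to the right of the jig (a second one lies far off at the right edge). Origin: centre of its underside.

How it is judged:
By the outcome, as a careful person would: the job done as asked, in the order asked, and still so for the second after the job is handed in, with the robot touching nothing.
It also fails if it takes over 48 s, if anything falls off the work surface, if the arm or the gripper's body presses on something with over 40 N, if the wrist force passes 120 N, or if a joint passes its speed limit or range.

## Working session

There is one attempt and no reset: what is moved stays moved. The work goes in short steps, Python scripts to look and compute and a shell command to move; the robot and the scene stay as the last step left them, time stands still between calls to the robot, and variables do not carry over. Pictures are saved under pics/ and viewed, and the job is handed in when it is done.

```bash
mkdir -p pics; ls; python3 - <<'E'
from cell import *
import cv2,numpy as np
print(state())
for n in("side","top"):
    print(n,camera_info(n)); cv2.imwrite(f"pics/{n}0.png",read_camera(n)[:,:,::-1])
E
```

```text
pics
{'time': 0.0, 'q': array([-1.37089708e+00,  2.64719775e-01,  1.60534750e+00,  5.99115516e-06,
        1.27373743e+00, -3.69515899e-02]), 'joint_velocities': array([ 0.00042516, -0.00167159,  0.00024745,  0.0015033 , -0.00109475,
       -0.00012869]), 'joint_torque': array([-5.59722321e-04, -5.02117395e+01, -3.56880748e+01,  7.26076425e-02,
        2.92073545e-02, -1.66546383e-04]), 'eef_pos': array([ 0.15820829, -0.65546399,  0.23742483]), 'tool_rot': array([-1.57300665e+00,  8.74409762e-05, -2.90474367e+00]), 'force': array([ 0.68115399, -0.2867681 ,  0.12850373]), 'torque': array([ 0.04554618,  0.06526771, -0.01158077]), 'width': 1.0023122556962705}
side {'vfov': 57.94162895874538, 'cx': 278.7226068209223, 'cy': 211.3504520372791, 'rvec': array([2.57637377e+00, 6.35971985e-02, 4.52231380e-04]), 'tvec': array([-0.59987288,  0.0219045 ,  0.99657172])}
top {'vfov': 47.481895804327145, 'cx': 273.0184841799877, 'cy': 209.4096166897825, 'rvec': array([ 2.18854055, -2.20883106,  0.06657254]), 'tvec': array([-0.00961832,  0.60799625,  1.2428775 ])}
```

View pics/side0.png

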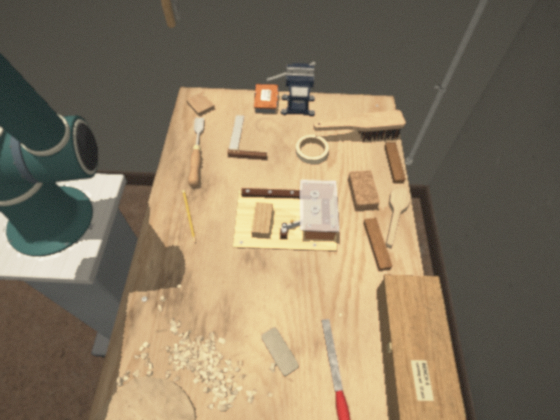

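View pics/top0.png

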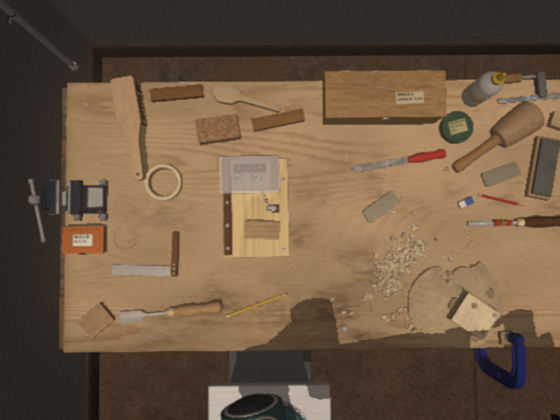

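```bash
cat > h.py <<'E'
import numpy as np,cv2
from cell import *
def cam(n):
    c=camera_info(n);f=210/np.tan(np.radians(c['vfov']/2))
    K=np.array([[f,0,c['cx']],[0,f,c['cy']],[0,0,1]]);R=cv2.Rodrigues(c['rvec'])[0];return K,R,c['tvec']
def proj(n,P):
    K,R,t=cam(n);p=(K@(R@np.atleast_2d(P).T+t[:,None])).T;return p[:,:2]/p[:,2:]
def ray(n,uv,z):
    K,R,t=cam(n);uv=np.atleast_2d(uv);d=(R.T@np.linalg.inv(K)@np.c_[uv,np.ones(len(uv))].T).T;c=-R.T@t
    return c+d*((z-c[2])/d[:,2])[:,None]
E
python3 - <<'E'
import cv2
a=cv2.imread('pics/top0.png')[145:265,190:310];cv2.imwrite('pics/tc.png',cv2.resize(a,(600,600),interpolation=cv2.INTER_CUBIC))
a=cv2.imread('pics/side0.png')[170:260,225:350];cv2.imwrite('pics/sc.png',cv2.resize(a,None,fx=6,fy=6,interpolation=cv2.INTER_CUBIC))
from h import *
for n in("top","side"):
    K,R,t=cam(n);print(n,K[0,0],-R.T@t)
P=[[.158,-.656,.237],[0,0,0]]
print(proj('top',P),proj('side',P))
E
```

```text
top 477.46591978301797 [ 0.54186709 -0.00480623  1.2731274 ]
side 379.3055627838991 [ 0.61103291 -0.48722138  0.86182166]
[[575.75769041 411.58110612]
 [269.32349351 442.97848137]] [[-122.10186653  601.2634656 ]
 [  50.40475028  219.6875341 ]]
```

View pics/tc.png

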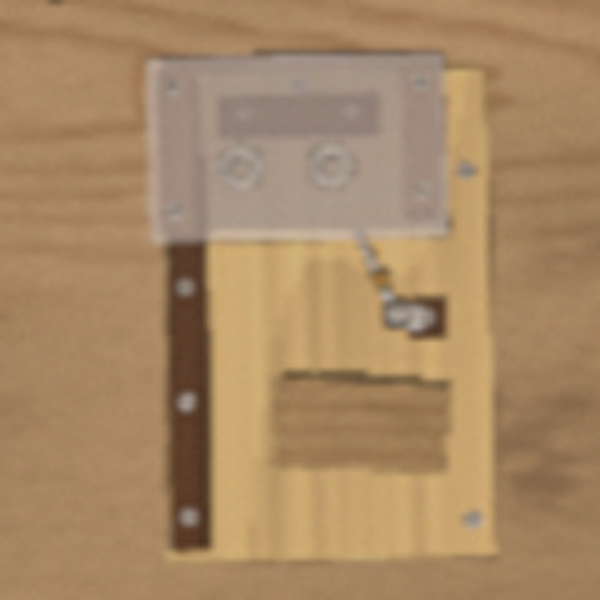

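View pics/sc.png

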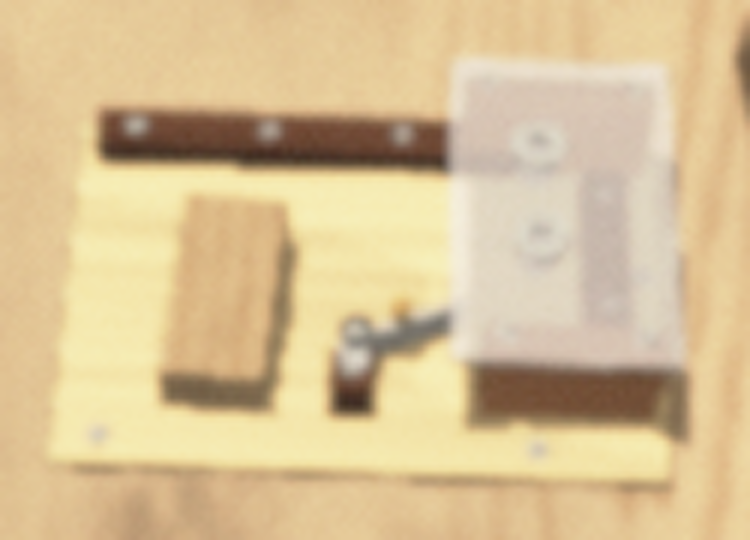

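```bash
python3 - <<'E'
from h import *
T=lambda p:np.array([190,145])+(np.array(p)+.5)/5-.5
S=lambda p:np.array([225,170])+(np.array(p)+.5)/6-.5
def show(n,f,d):
    out={}
    for k,(p,z) in d.items(): out[k]=ray(n,f(p),z)[0][:2]; print(n,k,np.round(out[k],4))
    return out
t=show('top',T,dict(bFL=((168,553),.009),bFR=((497,554),.009),bBR=((485,69),.009),fenceF=((210,548),.025),fenceB=((207,245),.025),fFo=((170,550),.025),
 plFL=((152,241),.065),plFR=((447,235),.065),plBR=((443,54),.065),plBL=((149,60),.065),b1=((284,372),.041),b2=((450,380),.041),b3=((446,472),.041),b4=((270,467),.041),bush1=((240,166),.069),bush2=((330,165),.069)))
s=show('side',S,dict(bFR=((50,460),.009),bBR=((668,485),.009),bFL=((82,150),.009),fenceF=((100,160),.009),fFt=((100,155),.025),fFo=((100,108),.025),plFL=((455,60),.065),plFR=((455,360),.065),plBR=((684,366),.065),plBL=((665,66),.065),
 b1=((288,205),.041),b4=((190,196),.041),b2=((268,380),.041),b3=((162,376),.041),bush1=((540,140),.069),bush2=((541,238),.069)))
for o in(t,s):
  for a,b,L in(('bFR','bBR',.261),('plFL','plFR',.152),('plFR','plBR',.095),('b1','b2',.09),('b2','b3',.045),('b4','b3',.09),('b1','b4',.045)):
    d=o[b]-o[a];print(a,b,np.linalg.norm(d).round(4),L,np.degrees(np.arctan2(d[1],d[0])).round(2))
E
```

```text
top bFL [0.4886 0.1172]
top bFR [ 0.4864 -0.0563]
top bBR [ 0.7441 -0.0528]
top fenceF [0.4916 0.0938]
top fenceB [0.6499 0.0946]
top fFo [0.4908 0.1146]
top plFL [0.6487 0.1192]
top plFR [ 0.6505 -0.0304]
top plBR [ 0.7431 -0.0293]
top plBL [0.7412 0.1204]
top b1 [0.5824 0.0539]
top b2 [ 0.5775 -0.0317]
top b3 [ 0.5301 -0.0292]
top b4 [0.5335 0.0614]
top bush1 [0.6861 0.0742]
top bush2 [0.6862 0.0286]
side bFR [ 0.4879 -0.0572]
side bBR [ 0.7463 -0.0553]
side bFL [0.4851 0.1008]
side fenceF [0.4938 0.0957]
side fFt [0.4958 0.0875]
side fFo [0.4932 0.1132]
side plFL [0.6513 0.1189]
side plFR [ 0.6536 -0.0321]
side plBR [ 0.7458 -0.03  ]
side plBL [0.7433 0.1208]
side b1 [0.5816 0.0548]
side b4 [0.5389 0.0571]
side b2 [ 0.578  -0.0319]
side b3 [ 0.5343 -0.0324]
side bush1 [0.688  0.0753]
side bush2 [0.6881 0.0256]
bFR bBR 0.2578 0.261 0.78
plFL plFR 0.1497 0.152 -89.33
plFR plBR 0.0926 0.095 0.68
b1 b2 0.0858 0.09 -93.29
b2 b3 0.0475 0.045 176.93
b4 b3 0.0907 0.09 -92.17
b1 b4 0.0494 0.045 171.25
bFR bBR 0.2584 0.261 0.41
plFL plFR 0.151 0.152 -89.15
plFR plBR 0.0922 0.095 1.32
b1 b2 0.0868 0.09 -92.35
b2 b3 0.0437 0.045 -179.43
b4 b3 0.0896 0.09 -92.97
b1 b4 0.0427 0.045 176.83
```

```bash
cat >> h.py <<'E'
O=np.array([.7095,.096]);YAW=.012
Rj=lambda:np.array([[np.cos(YAW),-np.sin(YAW)],[np.sin(YAW),np.cos(YAW)]])
def toj(p): return (np.atleast_2d(p)[:,:2]-O)@Rj()
def tow(p): return np.atleast_2d(p)@Rj().T+O
E
python3 - <<'E'
from h import *
im=cv2.imread('pics/top0.png')[145:265,190:310]
big=cv2.resize(im,None,fx=4,fy=4,interpolation=cv2.INTER_CUBIC)
hsv=cv2.cvtColor(big,cv2.COLOR_BGR2HSV)
for (x,y) in((288,336),(290,320),(200,400),(340,350)):print(hsv[y,x])   # block, block, board, block
m=((hsv[...,2]<178)&(hsv[...,2]>110)).astype(np.uint8);m[:270]=0;m[400:]=0;m[:,:195]=0;m[:,370:]=0
m=cv2.morphologyEx(m,cv2.MORPH_OPEN,np.ones((9,9)))
c=max(cv2.findContours(m,0,2)[0],key=cv2.contourArea)
P=ray('top',np.array([190,145])+(c[:,0]+.5)/4-.5,.041)[:,:2]
(cx,cy),wh,a=cv2.minAreaRect((P*1000).astype(np.float32));print(cx,cy,wh,a, toj(np.array([cx,cy])/1000))
cv2.drawContours(big,[c],-1,(0,0,255),1);cv2.imwrite('pics/m.png',big)
E
```

```text
[ 16 114 164]
[ 16 118 156]
[ 18 116 203]
[ 16 117 155]
557.5059814453125 15.1070556640625 (93.81192016601562, 53.29366683959961) 87.75704193115234 [[-0.15295377 -0.07906324]]
```

```bash
python3 -m jog '[[-0.045,0,-0.045,-9],[-0.09,0,-0.09,-18],[-0.135,0,-0.135,-27],[-0.18,0,-0.18,-36],[-0.225,0,-0.225,-45],[-0.27,0,-0.27,-54],[-0.315,0,-0.315,-63],[-0.36,0,-0.36,-70],[-0.405,0,-0.405,-74],[-0.45,0,-0.45,-74],[-0.495,0,-0.5,-74],[-0.53,0,-0.54,-74],[-0.545,0,-0.556,-74],[-0.545,0,-0.556,-74]]' 0.75 8
```

```text
time: 1.85
eef_pos: [0.5578, 0.0146, 0.238]
tool_rot: [-1.572, 0.002, -1.61]
force: [0.8, -0.5, 0.7]
width: 0.748
```

View pics/m.png

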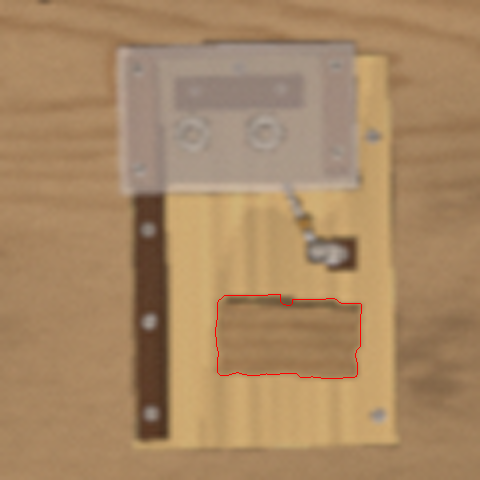

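```bash
python3 -m jog '[[0,0.05,0,0],[0,0.1,0,0],[0,0.15,0,0],[0,0.19,0,0],[0,0.21,0,0],[0,0.223,0,0],[0,0.223,0,0]]' && python3 -m jog '[[0,0,0,0],[0,0,0,0],[0,0,0,0],[0,0,0,0],[0,0,0,0]]' 0 8; python3 - <<'E'
from h import *
cv2.imwrite('pics/s1.png',cv2.resize(read_camera('side')[140:290,180:380,::-1],None,fx=4,fy=4))
E
```

```text
time: 2.72
eef_pos: [0.5565, 0.0143, 0.0143]
tool_rot: [-1.574, 0.002, -1.611]
force: [0.2, -0.2, 0.5]
width: 0.747
time: 3.35
eef_pos: [0.5573, 0.0142, 0.0154]
tool_rot: [-1.573, 0.002, -1.61]
force: [-1.2, -1.7, 6.8]
width: 0.512
```

View pics/s1.png

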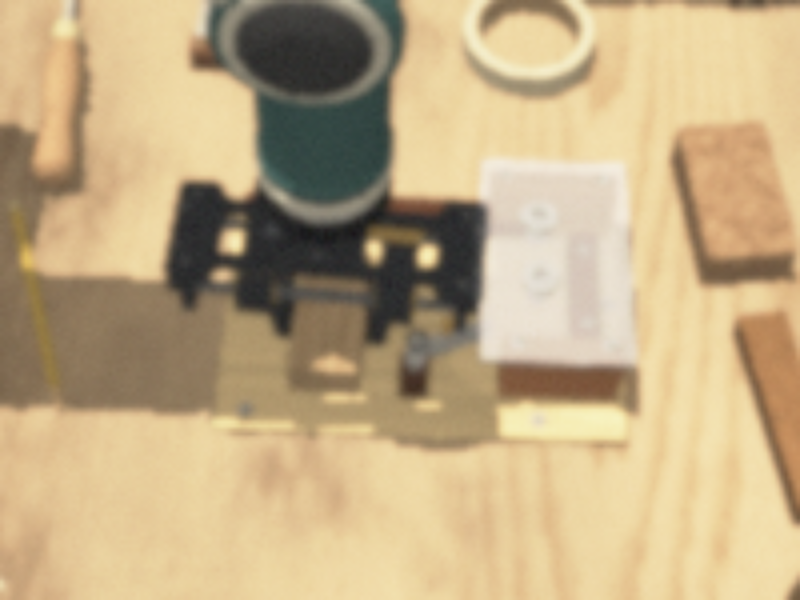

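```bash
python3 -m jog '[[-0.005,0,-0.0003,-2.9],[-0.012,0,-0.0006,-2.9],[-0.02,0,-0.001,-2.9],[-0.027,0,-0.0014,-2.9],[-0.031,0,-0.0016,-2.9],[-0.031,0,-0.0016,-2.9]]' && python3 -m jog '[[-0.001,0,0,0],[-0.002,0,0,0],[-0.003,0,0,0],[-0.004,0,0,0],[-0.004,0,0,0]]'; python3 - <<'E'
from h import *
cv2.imwrite('pics/s2.png',cv2.resize(read_camera('side')[170:270,215:355,::-1],None,fx=5.5,fy=5.5,interpolation=cv2.INTER_CUBIC))
E
```

```text
time: 4.15
eef_pos: [0.5569, 0.0459, 0.0154]
tool_rot: [-1.573, 0.002, -1.56]
force: [0.3, 0.4, -0.6]
width: 0.51
time: 4.78
eef_pos: [0.5572, 0.0492, 0.0155]
tool_rot: [-1.572, 0.001, -1.559]
force: [1.9, -5.1, 0.1]
width: 0.511
```

View pics/s2.png

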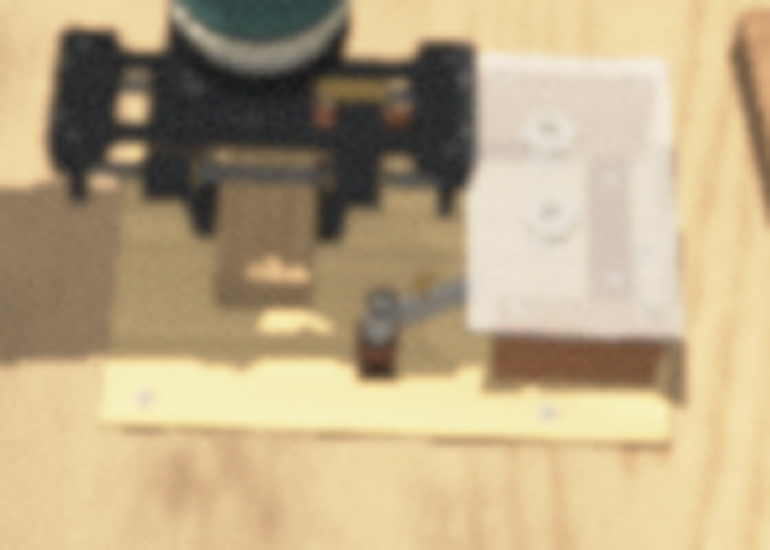

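```bash
python3 -m jog '[[-0.001,0,0,0],[-0.002,0,0,0],[-0.003,0,0,0],[-0.003,0,0,0]]'
```

```text
time: 5.32
eef_pos: [0.5577, 0.0502, 0.0156]
tool_rot: [-1.571, -0.002, -1.558]
force: [1.8, -10.8, 0.3]
width: 0.51
```

```bash
python3 -m jog '[[0,0,0,0],[0,0,0,0],[0,-0.01,0,0],[0,-0.05,0,0],[0,-0.11,0,0],[0,-0.17,0,0],[0,-0.22,0,0],[0,-0.22,0,0]]' 0.75; python3 - <<'E'
from h import *
print(state()['q'])
cv2.imwrite('pics/s3.png',cv2.resize(read_camera('side')[170:270,215:355,::-1],None,fx=5.5,fy=5.5,interpolation=cv2.INTER_CUBIC))
cv2.imwrite('pics/t3.png',read_camera('top')[...,::-1])
E
```

```text
time: 6.32
eef_pos: [0.5611, 0.0512, 0.2425]
tool_rot: [-1.56, -0.001, -1.558]
force: [-0.4, -0.1, 0.6]
width: 0.751
[ 4.75333973e-02  4.40165364e-02  1.84884488e+00 -1.31851912e-03
  1.23763984e+00  3.52580834e-02]
```

View pics/s3.png

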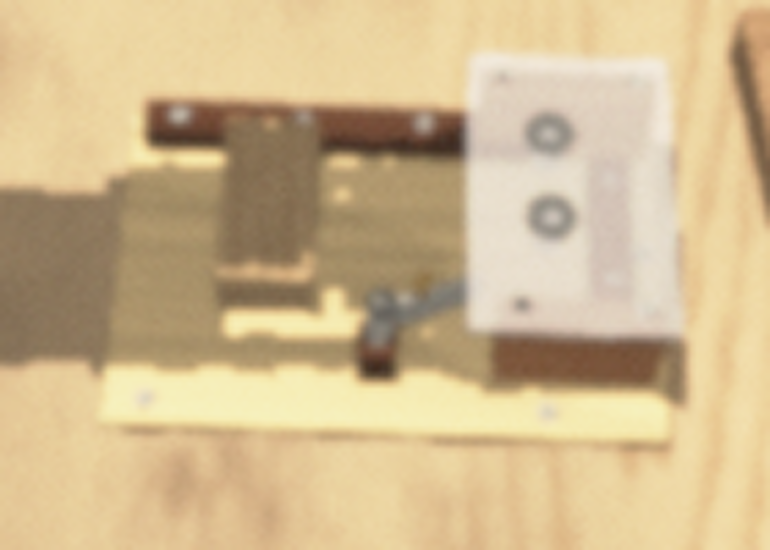

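View pics/t3.png

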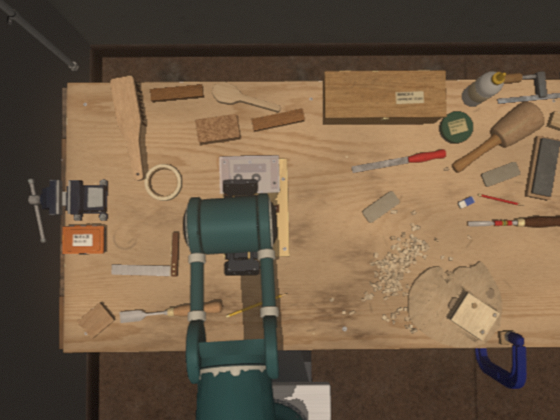

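```bash
python3 -m jog '[[0.005,-0.05,0,10],[0.01,-0.1,0,20],[0.015,-0.15,0,30],[0.02,-0.2,0,40],[0.025,-0.25,0,50],[0.03,-0.3,0,60],[0.035,-0.35,0,70],[0.04,-0.4,0,80],[0.045,-0.45,0,90],[0.045,-0.5,0,90],[0.045,-0.55,0,90],[0.045,-0.6,0,90],[0.045,-0.65,0,90]]' 0.2; python3 -c "
from cell import *;print(state()['q'])"
```

```text
time: 8.05
eef_pos: [0.5386, 0.0063, 0.8313]
tool_rot: [-1.57, 0.008, -3.129]
force: [1.6, -0.8, -1.0]
width: 0.199
[-3.45347662e-02  3.56957703e-01  3.21195942e-01 -1.16236625e-04
  2.45512020e+00  1.52330133e+00]
```

```bash
python3 -m jog '[[0.04,-0.02,0,0],[0.08,-0.04,0,0],[0.12,-0.06,0,0],[0.16,-0.08,0,0],[0.2,-0.09,0,0],[0.24,-0.1,0,0],[0.28,-0.1,0,0],[0.28,-0.1,0,0]]'; python3 -c "
from cell import *;print(state()['q'])"
```

```text
time: 9.05
eef_pos: [0.2511, 0.0033, 0.9308]
tool_rot: [-1.569, 0.022, -3.129]
force: [-0.8, 0.5, 0.5]
width: 0.201
[-8.69241845e-02 -1.77160123e-02  4.75505080e-01  9.78720259e-04
  2.66185705e+00  1.47201157e+00]
```

```bash
python3 -m jog '[[0,-0.06,0,0],[0,-0.12,0,0],[0,-0.18,0,0],[0,-0.24,0,0],[0,-0.24,0,0]]'; python3 -c "
from cell import *;print(state()['q'])"
```

```text
time: 9.68
eef_pos: [0.2513, 0.0033, 0.9415]
tool_rot: [-1.565, 0.063, -3.129]
force: [0.5, 0.0, -0.9]
width: 0.197
[-8.65891242e-02 -3.40007066e-03  4.19749126e-01  9.63958397e-04
  2.66178820e+00  1.47235040e+00]
```

```bash
python3 -m jog '[[0.06,-0.2,0,0],[0.06,-0.2,0,0]]';  python3 -m jog '[[0.2,-0.2,0,0],[0.2,-0.2,0,0]]'; python3 -c "
from cell import *;print(state()['q'])"
```

```text
time: 9.93
eef_pos: [0.2151, 0.0038, 0.9523]
tool_rot: [-1.559, 0.109, -3.128]
force: [-0.8, -0.6, -0.7]
width: 0.199
time: 10.18
eef_pos: [0.1356, 0.0058, 0.9527]
tool_rot: [-1.55, 0.149, -3.127]
force: [-0.9, 0.5, 0.4]
width: 0.2
[-0.15344325 -0.2000302   0.5281548   0.00976257  2.66291721  1.41378713]
```

```bash
python3 -m jog '[[-0.05,0.0,-0.01,0],[-0.1,0,-0.02,0],[-0.15,0,-0.035,0],[-0.15,-0.15,-0.035,0],[-0.15,-0.3,-0.035,0]]';  python3 -m jog '[[0,-0.3,0,0],[0,-0.3,0,0]]'; python3 -m jog '[[0,-0.3,0,0],[0,-0.3,0,0]]'; cat >>h.py <<'E'
from scipy.spatial.transform import Rotation as Ro
def tool():
    s=state();R=Ro.from_euler('xyz',s['tool_rot']).as_matrix();J=np.eye(3);J[:2,:2]=Rj();Q=J.T@R
    print('q',np.round(s['q'],3),'pos',np.round(s['eef_pos'],4),'jig',np.round(toj(s['eef_pos']),4),'tool axes in jig (cols)\n',np.round(Q,3),'tilt',np.degrees(np.arctan2(Q[0,1],-Q[2,1])).round(1));return R
E
python3 -c "
from h import *;tool()"
```

```text
time: 10.8
eef_pos: [0.2288, 0.0381, 0.9669]
tool_rot: [-1.552, 0.168, -3.127]
force: [-1.4, 0.5, 0.2]
width: 0.2
time: 11.05
eef_pos: [0.2019, 0.0364, 0.975]
tool_rot: [-1.553, 0.206, -3.127]
force: [0.0, 0.6, 0.0]
width: 0.201
time: 11.3
eef_pos: [0.1767, 0.0351, 0.9816]
tool_rot: [-1.555, 0.24, -3.127]
force: [-0.2, -0.5, -0.6]
width: 0.201
q [ 0.148 -0.07   0.311 -0.104  2.663  1.608] pos [0.1767 0.0351 0.9816] jig [[-0.5335 -0.0545]] tool axes in jig (cols)
 [[-0.971  0.238 -0.001]
 [-0.003 -0.016 -1.   ]
 [-0.238 -0.971  0.016]] tilt 13.8
```

```bash
python3 -m jog '[[0.2,-0.3,0,0],[0.2,-0.3,0,0]]';  python3 -m jog '[[0.1,-0.3,0,0],[0.1,-0.3,0,0]]'; python3 -m jog '[[0.1,-0.3,0,0],[0.1,-0.3,0,0]]'; 
python3 -c "
from h import *;tool()"
```

```text
time: 11.55
eef_pos: [0.1266, 0.0312, 0.9922]
tool_rot: [-1.572, 0.308, -3.116]
force: [-0.4, -1.0, -0.3]
width: 0.196
time: 11.8
eef_pos: [0.0857, 0.027, 0.9982]
tool_rot: [-1.578, 0.363, -3.105]
force: [-1.3, 0.2, -0.0]
width: 0.2
time: 12.05
eef_pos: [0.0447, 0.0197, 1.002]
tool_rot: [-1.584, 0.418, -3.107]
force: [0.4, 0.1, 0.0]
width: 0.199
q [ 0.158 -0.249  0.311 -0.08   2.663  1.613] pos [0.0447 0.0197 1.002 ] jig [[-0.6657 -0.0684]] tool axes in jig (cols)
 [[-0.914  0.405  0.028]
 [-0.02   0.022 -1.   ]
 [-0.406 -0.914 -0.012]] tilt 23.9
```

```bash
python3 -m jog '[[0.1,-0.3,0,0],[0.1,-0.3,0,0]]';  python3 -m jog '[[0.1,-0.3,0,0],[0.1,-0.3,0,0]]'; python3 -m jog '[[0.1,-0.3,0,0],[0.1,-0.3,0,0]]'; 
python3 -c "
from h import *;tool()"
```

```text
time: 12.3
eef_pos: [0.0033, 0.0146, 1.0034]
tool_rot: [-1.589, 0.473, -3.109]
force: [0.4, 0.0, 0.5]
width: 0.199
time: 12.55
eef_pos: [-0.038, 0.01, 1.0026]
tool_rot: [-1.593, 0.529, -3.111]
force: [-0.3, -0.7, -0.6]
width: 0.202
time: 12.8
eef_pos: [-0.0794, 0.0056, 0.9994]
tool_rot: [-1.598, 0.584, -3.113]
force: [-0.0, -1.0, -0.2]
width: 0.201
q [ 0.127 -0.417  0.311 -0.059  2.663  1.6  ] pos [-0.0794  0.0056  0.9994] jig [[-0.7899 -0.0809]] tool axes in jig (cols)
 [[-0.834  0.551  0.032]
 [-0.014  0.036 -0.999]
 [-0.551 -0.834 -0.023]] tilt 33.4
```

```bash
cat >>h.py <<'E'
def to(w):
    s=state();R=Ro.from_euler('xyz',s['tool_rot']).as_matrix();print(np.round(R.T@(np.array(w)-s['eef_pos']),4))
E
python3 -c "
from h import *;to([.42,.05,.82]);to([.48,.05,.25])"
```

```text
[-0.3186  0.4263 -0.0185]
[-0.0543  0.9347 -0.0031]
```

```bash
python3 -m jog '[[-0.035,0.045,-0.002,2.2],[-0.07,0.09,-0.004,2.2],[-0.105,0.135,-0.006,2.2],[-0.14,0.18,-0.008,2.2],[-0.175,0.225,-0.01,2.2],[-0.21,0.27,-0.012,2.2],[-0.245,0.315,-0.014,2.2],[-0.28,0.36,-0.016,2.2],[-0.31,0.41,-0.018,2.2],[-0.32,0.425,-0.018,2.2],[-0.32,0.425,-0.018,2.2]]'; python3 -c "
from h import *;tool();to([.50,.05,.2])"
```

```text
time: 14.18
eef_pos: [0.4213, 0.0495, 0.8206]
tool_rot: [-1.623, 0.579, 3.125]
force: [-0.6, 0.1, 0.6]
width: 0.2
q [ 0.043 -0.373  1.214  0.019  1.719  1.624] pos [0.4213 0.0495 0.8206] jig [[-0.2887 -0.043 ]] tool axes in jig (cols)
 [[-0.837  0.548 -0.   ]
 [ 0.024  0.036 -0.999]
 [-0.547 -0.836 -0.043]] tilt 33.2
[0.2738 0.5618 0.0274]
```

```bash
python3 -m jog '[[0.025,0.05,0.0025,0],[0.05,0.1,0.005,0],[0.075,0.15,0.0075,0],[0.1,0.2,0.01,0],[0.125,0.25,0.0125,0],[0.15,0.3,0.015,0],[0.175,0.35,0.0175,0],[0.2,0.4,0.02,0],[0.225,0.45,0.022,0],[0.25,0.51,0.025,0],[0.274,0.562,0.027,0],[0.274,0.562,0.027,0]]'; python3 - <<'E'
from h import *
tool()
p=tow([[-.202,-.042]])[0];print(p)
to([p[0],p[1],.08]);to([p[0],p[1],.021])
cv2.imwrite('pics/s4.png',cv2.resize(read_camera('side')[130:280,150:350,::-1],None,fx=4,fy=4,interpolation=cv2.INTER_CUBIC))
E
```

```text
time: 15.68
eef_pos: [0.4973, 0.0505, 0.1963]
tool_rot: [-1.622, 0.572, 3.125]
force: [0.4, 0.2, -0.8]
width: 0.199
q [ 0.035 -0.396  2.406  0.045  0.558  1.576] pos [0.4973 0.0505 0.1963] jig [[-0.2127 -0.043 ]] tool axes in jig (cols)
 [[-0.84   0.542 -0.   ]
 [ 0.024  0.036 -0.999]
 [-0.541 -0.84  -0.043]] tilt 32.8
[0.50801853 0.05157908]
[0.054  0.1035 0.004 ]
[0.086  0.1531 0.0066]
```

View pics/s4.png

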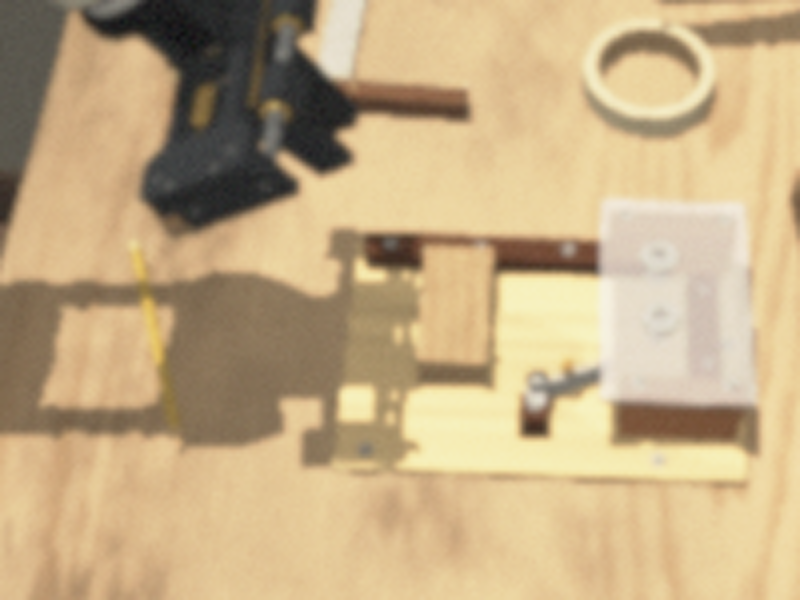

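```bash
python3 -m jog '[[0.02,0.035,0.001,0],[0.038,0.07,0.003,0],[0.054,0.103,0.004,0],[0.065,0.12,0.005,0],[0.078,0.14,0.006,0],[0.086,0.153,0.0066,0],[0.086,0.153,0.0066,0]]'; python3 - <<'E'
from h import *
tool()
p=tow([[-.192,-.042]])[0];to([p[0],p[1],.020])
cv2.imwrite('pics/s5.png',cv2.resize(read_camera('side')[130:280,150:350,::-1],None,fx=4,fy=4,interpolation=cv2.INTER_CUBIC))
E
```

```text
time: 16.6
eef_pos: [0.5157, 0.0521, 0.0291]
tool_rot: [-1.624, 0.585, 3.124]
force: [0.7, 0.8, -0.3]
width: 0.201
q [ 0.038 -0.026  2.516  0.342  0.068  1.276] pos [0.5157 0.0521 0.0291] jig [[-0.1943 -0.0416]] tool axes in jig (cols)
 [[-0.833  0.553 -0.   ]
 [ 0.025  0.037 -0.999]
 [-0.552 -0.833 -0.045]] tilt 33.6
[0.0031 0.0089 0.0008]
```

View pics/s5.png

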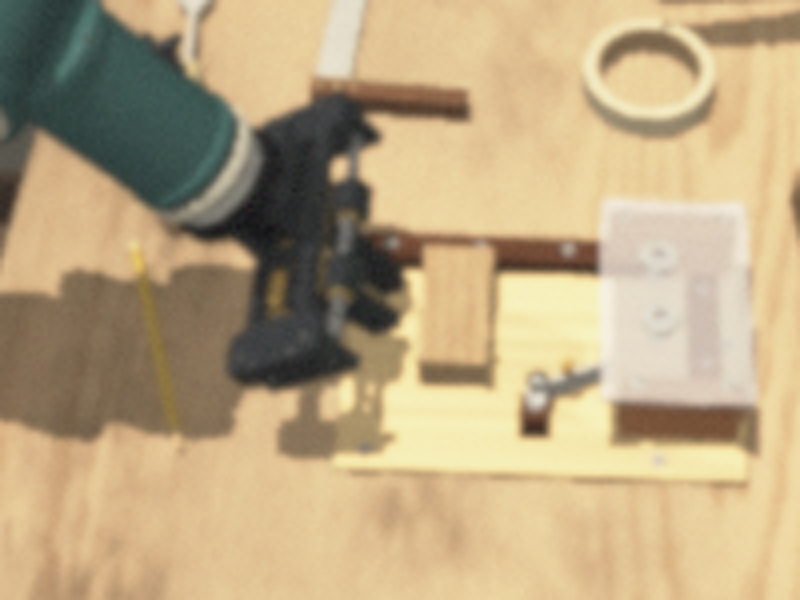

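```bash
python3 -m jog '[[-0.003,0.003,0,0],[-0.006,0.008,0,0],[-0.01,0.013,0.0002,0],[-0.0128,0.0169,0.0003,0],[-0.0128,0.0169,0.0003,0]]'; python3 - <<'E'
from h import *
tool()
p=tow([[-.11,-.041]])[0];to([p[0],p[1],.020])
E
```

```text
time: 17.27
eef_pos: [0.538, 0.0524, 0.0245]
tool_rot: [-1.625, 0.589, 3.124]
force: [-0.2, 0.1, -1.0]
width: 0.201
q [0.036 0.03  2.477 0.492 0.05  1.124] pos [0.538  0.0524 0.0245] jig [[-0.172  -0.0416]] tool axes in jig (cols)
 [[-0.831  0.556  0.   ]
 [ 0.025  0.037 -0.999]
 [-0.556 -0.83  -0.045]] tilt 33.8
[-0.049   0.0383 -0.0004]
```

```bash
python3 -m jog '[[-0.006,0.004,0,0],[-0.014,0.01,0,0],[-0.024,0.017,0,0],[-0.034,0.025,0,0],[-0.041,0.03,0,0],[-0.041,0.03,0,0]]'; python3 - <<'E'
from h import *
tool()
p=tow([[-.08,-.041]])[0];to([p[0],p[1],.020])
cv2.imwrite('pics/s6.png',cv2.resize(read_camera('side')[130:280,150:350,::-1],None,fx=4,fy=4,interpolation=cv2.INTER_CUBIC))
E
```

```text
time: 18.02
eef_pos: [0.5895, 0.0531, 0.0223]
tool_rot: [-1.624, 0.589, 3.124]
force: [-0.3, -0.0, -0.5]
width: 0.204
q [0.033 0.126 2.375 0.475 0.055 1.139] pos [0.5895 0.0531 0.0223] jig [[-0.1205 -0.0415]] tool axes in jig (cols)
 [[-0.831  0.556  0.   ]
 [ 0.025  0.037 -0.999]
 [-0.556 -0.83  -0.044]] tilt 33.8
[-0.0324  0.0244 -0.0004]
```

View pics/s6.png

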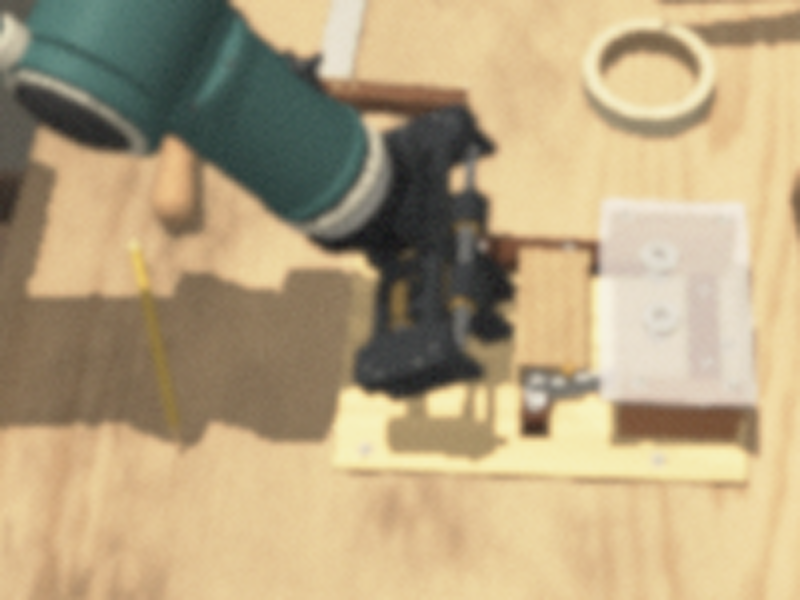

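```bash
python3 -m jog '[[-0.007,0.005,0,0],[-0.014,0.01,0,0],[-0.021,0.015,0,0],[-0.028,0.02,0,0],[-0.034,0.025,0,0],[-0.037,0.0275,0,0],[-0.037,0.0275,0,0]]'; python3 - <<'E'
from h import *
tool()
p=tow([[-.058,-.041]])[0];to([p[0],p[1],.020])
cv2.imwrite('pics/s7.png',cv2.resize(read_camera('side')[130:280,150:350,::-1],None,fx=4,fy=4,interpolation=cv2.INTER_CUBIC))
E
```

```text
time: 18.95
eef_pos: [0.6359, 0.0536, 0.0202]
tool_rot: [-1.624, 0.59, 3.124]
force: [0.2, 0.7, 1.5]
width: 0.201
q [0.031 0.206 2.283 0.401 0.067 1.212] pos [0.6359 0.0536 0.0202] jig [[-0.0741 -0.0415]] tool axes in jig (cols)
 [[-0.83   0.557 -0.   ]
 [ 0.025  0.037 -0.999]
 [-0.557 -0.83  -0.044]] tilt 33.9
[-0.0132  0.0092 -0.0005]
```

View pics/s7.png

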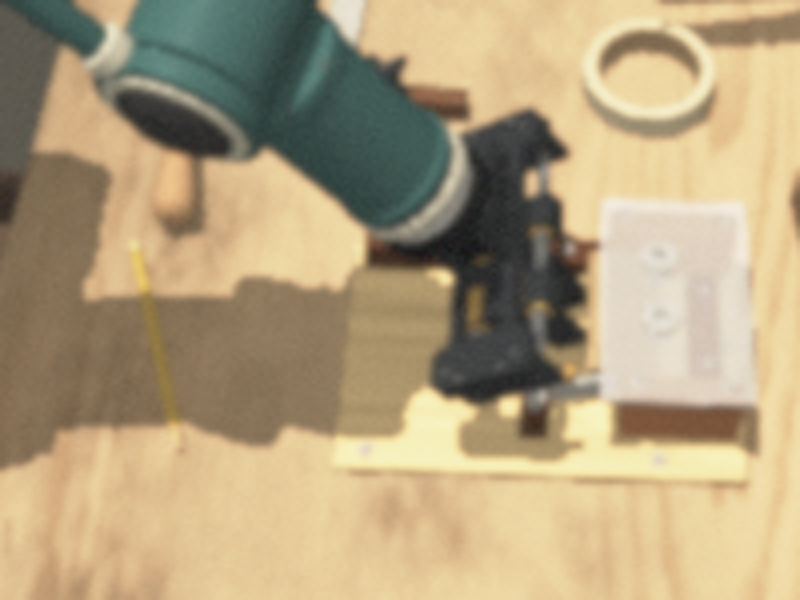

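```bash
python3 -m jog '[[-0.003,0.002,0,0],[-0.006,0.004,0,0],[-0.009,0.006,0,0],[-0.012,0.008,0,0],[-0.0132,0.0092,-0.0005,0],[-0.0132,0.0092,-0.0005,0]]'; python3 -m jog '[[-0.0008,0.0006,0,0],[-0.0017,0.0011,0,0],[-0.0025,0.0017,0,0],[-0.0033,0.0022,0,0],[-0.0033,0.0022,0,0]]';python3 -c "
from h import *;tool()"
```

```text
time: 19.75
eef_pos: [0.6519, 0.0541, 0.0199]
tool_rot: [-1.624, 0.59, 3.124]
force: [-3.2, -1.2, 1.1]
width: 0.201
time: 20.38
eef_pos: [0.6563, 0.0542, 0.0201]
tool_rot: [-1.624, 0.591, 3.124]
force: [0.4, 0.1, -1.1]
width: 0.199
q [0.031 0.237 2.241 0.349 0.075 1.263] pos [0.6563 0.0542 0.0201] jig [[-0.0537 -0.0411]] tool axes in jig (cols)
 [[-0.83   0.558 -0.   ]
 [ 0.025  0.036 -0.999]
 [-0.557 -0.829 -0.044]] tilt 33.9
```

```bash
python3 -m jog '[[-0.0008,0.0006,0,0],[-0.0017,0.0011,0,0],[-0.0017,0.0011,0,0]]'; python3 -m jog '[[-0.0008,0.0006,0,0],[-0.0017,0.0011,0,0],[-0.0017,0.0011,0,0]]'; python3 - <<'E'
from h import *
tool()
cv2.imwrite('pics/s8.png',cv2.resize(read_camera('side')[160:270,240:350,::-1],None,fx=5.4,fy=5.4,interpolation=cv2.INTER_CUBIC))
E
```

```text
time: 20.75
eef_pos: [0.6575, 0.0543, 0.0197]
tool_rot: [-1.624, 0.589, 3.124]
force: [-5.7, -0.7, 3.8]
width: 0.198
time: 21.12
eef_pos: [0.6578, 0.0544, 0.019]
tool_rot: [-1.625, 0.587, 3.124]
force: [-10.6, -1.8, 7.8]
width: 0.199
q [0.031 0.242 2.236 0.34  0.08  1.272] pos [0.6578 0.0544 0.019 ] jig [[-0.0522 -0.041 ]] tool axes in jig (cols)
 [[-0.833  0.554 -0.   ]
 [ 0.025  0.037 -0.999]
 [-0.553 -0.832 -0.045]] tilt 33.7
```

View pics/s8.png

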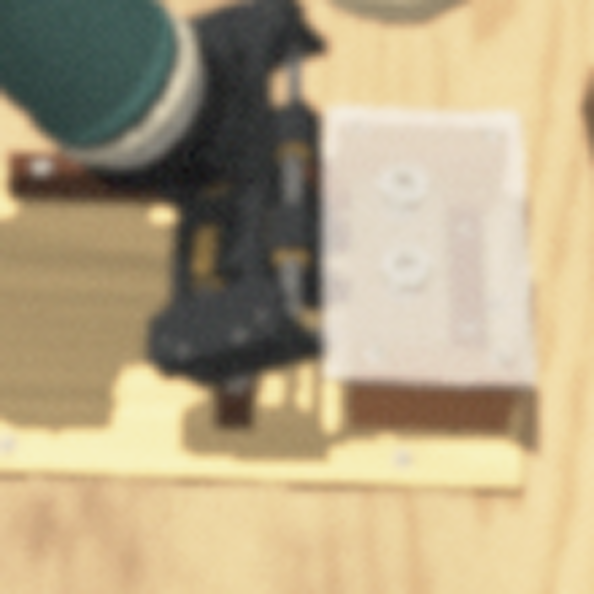

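```bash
python3 -m jog '[[0.004,-0.003,0,0],[0.01,-0.007,0,0],[0.018,-0.012,0,0],[0.026,-0.018,0,0],[0.033,-0.023,0,0],[0.038,-0.05,0,0],[0.04,-0.09,0,0],[0.04,-0.13,0,0],[0.04,-0.17,0,0],[0.04,-0.21,0,0],[0.04,-0.25,0,0],[0.04,-0.25,0,0]]'; python3 - <<'E'
from h import *
tool()
cv2.imwrite('pics/s9.png',cv2.resize(read_camera('side')[170:270,230:350,::-1],None,fx=6,fy=6,interpolation=cv2.INTER_CUBIC))
cv2.imwrite('pics/t9.png',cv2.resize(read_camera('top')[145:265,190:310,::-1],None,fx=5,fy=5,interpolation=cv2.INTER_CUBIC))
E
```

```text
time: 22.68
eef_pos: [0.487, 0.0441, 0.2088]
tool_rot: [-1.625, 0.595, 3.124]
force: [-0.4, 0.0, -0.3]
width: 0.202
q [ 0.014 -0.453  2.424  0.067  0.576  1.541] pos [0.487  0.0441 0.2088] jig [[-0.2231 -0.0492]] tool axes in jig (cols)
 [[-0.828  0.561  0.001]
 [ 0.025  0.037 -0.999]
 [-0.56  -0.827 -0.045]] tilt 34.1
```

View pics/s9.png

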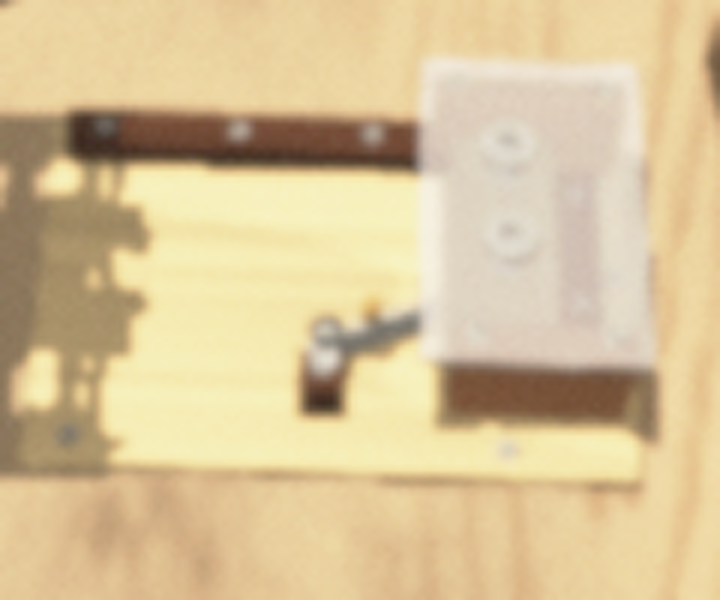

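View pics/t9.png

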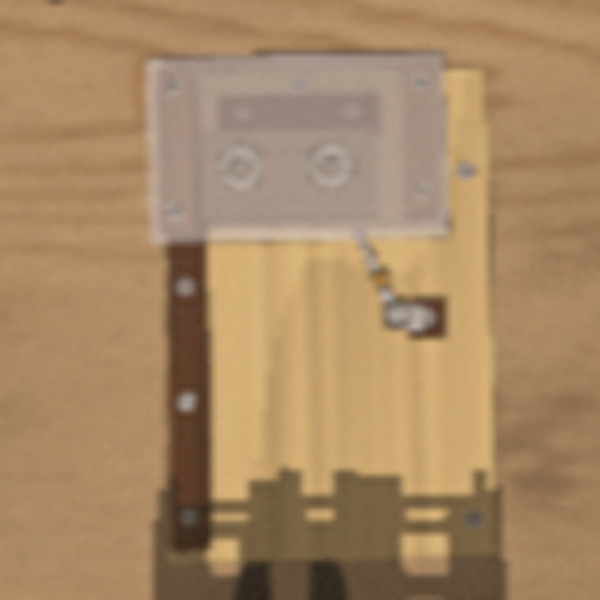

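```bash
python3 - <<'E'
from h import *
from cell import *
a=cv2.imread('pics/top0.png').astype(int);b=read_camera('top')[...,::-1].astype(int)
d=np.clip(128+(b-a).mean(2)*4,0,255).astype(np.uint8);d=cv2.GaussianBlur(d,(3,3),0)
cv2.imwrite('pics/diff.png',cv2.resize(d[80:300,100:420],None,fx=2.4,fy=2.4))
e=np.array([[-.045,-.09],[-.045,0],[0,0],[0,-.09]]);p=tow(e)
print(proj('top',np.c_[p,np.full(4,.041)]).round(1), 'crop5:',((proj('top',np.c_[p,np.full(4,.041)])-[190,145])*5).round(0))
z=cv2.resize(cv2.createCLAHE(4,(2,2)).apply(b[150:200,210:290].astype(np.uint8)[...,1].copy()),None,fx=9,fy=9,interpolation=cv2.INTER_CUBIC);cv2.imwrite('pics/z.png',z)
E
```

```text
[[264.9 186.7]
 [230.1 187.4]
 [229.8 170.2]
 [264.5 169.5]] crop5: [[374. 209.]
 [201. 212.]
 [199. 126.]
 [373. 122.]]
```

View pics/diff.png

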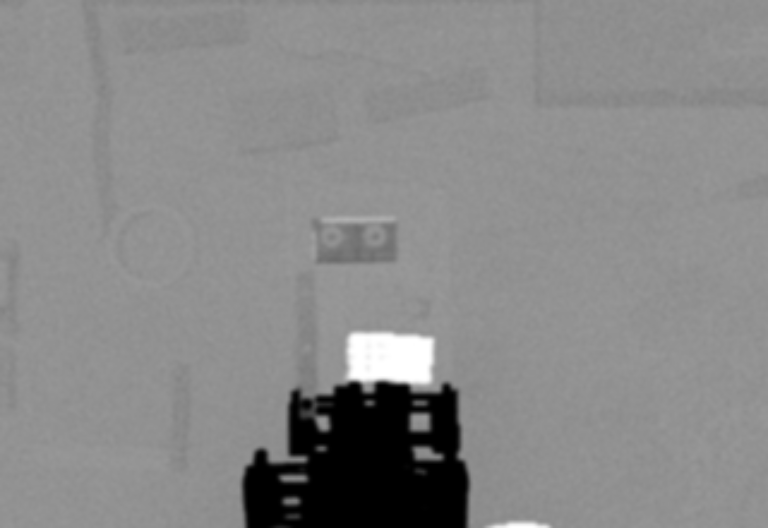

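View pics/z.png

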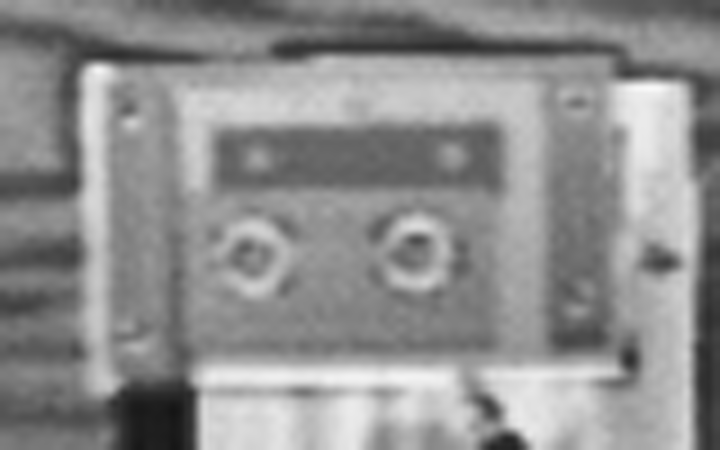

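```bash
python3 -c "
from cell import *;print(state()['time'],state()['force'],close_job())"
```

```text
the job is handed in; nothing more can be done
22.825 [-0.36530542  0.15232862 -0.06507248] None
```

The block is seated against the end stop and, by every check I made, the latch has shut behind it. I handed the job in at 22.8 s with the arm clear of everything.

**What I did**
- I gripped the block upright, turned it to the jig's yaw and slid it onto the fence. Contact there rose to about 11 N.
- The moves cannot tilt the hand directly. I ran the arm against its joint limits high above the bench until the fingers leaned about 34° with the tips forward.
- I then pushed the block along the fence with the slightly opened fingers, past the latch, and backed away.

**Last checks**
- **Stop contact:** force rose to about 11 N with the fingertips within 0.5 mm of the position expected for a home block.
- **Latch:** in both camera views the leaf lies at its original shut angle. The before/after picture difference shows almost no change there.
- **Block:** no gap is visible between the block and the stop. The rear edge measured about 1 pixel (2 to 3 mm) nearer the robot than predicted, roughly the limit of what the camera can resolve. I took that as image error, since the contact force and the shut latch both say it is home.
- **Bystanders:** the square, tape roll and stone show no movement in the difference picture.

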